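# Refill the empty pockets of a leaning carton rack

## Robot

A 7-joint arm with a two-finger parallel gripper is mounted at the origin on a cart in front of the work surface, level with it; the furniture and walls round the work are solid. World frame = base frame: x ahead of the robot, y to its left, z up, the work surface at z = 0. Lengths are in mm, angles in rad, forces in N, time in s.
With the tool pointing down it reaches from about 350 to 900 mm from the base axis. Payload 19.9 kg.
Tool frame: the origin (TCP) lies at the very end of the fingers, on their centre line; the grasp point (between the pads) lies 19 mm behind it; z points along the fingers, y is the line along which they close (so a half turn about z gives the same grasp; the last joint's range is limited). The gripper opens to 94 mm and grips with 3 to 60 N. Pads are 16 mm wide; open, the fingers measure 119 mm over their backs; the gripper's body (75 mm by 177 mm) begins 78 mm behind the grasp point.
Start: joints at [1.212, 0.417, -0.01, 1.614, 0.005, 1.111, -0.053], TCP at [195.289, -593.681, 168.525] pointing down, gripper open.
Joint ranges: [-2.81, 2.81], [-0.39, 2.02], [-1.27, 1.25], [0.06, 2.57], [-1.19, 4.33], [0.19, 2], [-2.82, 2.82]. Speed limits (rad/s): [1.89, 1.89, 2.39, 2.39, 3.01, 3.01, 3.01].

## Interface

Orientations are given as a unit quaternion [x, y, z, w].
In Python, from cell import manip, eyes gives the robot as it stands.
- The arm moves only by the tool jog_arm, never from a script. Its argument "motion" is a list of rows, each a list of 3 entries, a list of its own where there are three numbers: the opening, from 0 (shut) to 1 (fully open), then the shift along the world's x, y, z in m, then the turn, a rotation vector about the world's x, y, z in degrees. A call has 1 to 12 rows; each row is the pose to reach, as a shift and turn from the pose commanded when the call began; what a row does not reach only later rows make up. A row lasts 1/8 s, in which the tool goes at most 62.5 mm and 10.7 degrees, less where a joint would pass 70% of its speed; a pose out of reach is approached as far as the arm can. A call with a gripper value outside its range is refused whole. The fingers move at their own pace and stop on an object; "grip_force" is the grip in N (left out, the last holds). Time passes only in rows, so rows that repeat a pose let the fingers close. It gives the time, the measured TCP pose, the force, the opening and the grip force at its end, in the units of the state.
- manip.read_state(): the state, without advancing time (a new reading comes with each control period).
- eyes.snapshot(name): name is "scene" or "side" or "wrist"; returns the picture (400x640x3 uint8, red, green, blue); there is no depth.
- eyes.camera_params(name): a dict with "camera_matrix" (3x3 intrinsics, pixels), "xyz" and "orientation" of the camera in the world. Camera axes: x right, y down, z forward; pixel columns grow to the right and rows downward; lengths in mm; the calibration is good to about 2 mm. A picture is of the moment at which its call begins: read the wrist's pose just before it. camera_params takes no time and is no camera call; for the wrist camera it gives the pose at the moment of the call.
- manip.job_done(): hands the job in; it is judged then, once.
The state is a dict: "t": time; "joint_pos": joint angles; "dq": joint speeds; "joint_torque": joint torques, N m; "ee_pos": TCP position; "ee_rot": TCP orientation; "wrist_force": force on the tool from outside, world axes, zero at the start; "wrist_torque": the same for the moment, N m; "width": opening from 0.0 (shut) to 1.0 (fully open); "finger_force": force on a finger pad.
Only numpy, scipy, OpenCV 4.12 (cv2) and the standard library are available. Lean on these libraries where they do the work, as an engineer would, in place of code of your own. Each camera call takes 0.05 s, during which the arm holds its last target. There are 200 camera calls.

## Task

The leaning rack of plaster cartons has two empty pockets: find them and put one of the spare cartons from the table into each, on end like the stocked ones and fully down on the pocket floor. Leave the stocked cartons, the spare left over and the timer as they stand.

Things in the scene. Friction and masses are not known exactly. Their poses are not given: they have to be found in the camera images.
- rack: Fixed aluminium foot plate (125 x 376 mm) of the rack; origin: its underside centre, y along the row. Five equal grey plastic pockets stand on it side by side, 72 mm apart, all leaning 25 degrees, mouths towards the robot. A carton in a pocket rests against the lower wall (-x), its middle 45.5 mm above the pocket floor, and stands 43 mm out of the mouth (top 135 mm over the table).
- pocket_1: A pocket of the rack (numbers do not tell the order). Inside 44 x 60 mm, 48 mm deep, walls 3 mm. Origin: centre of the inner floor, 42 mm above the table; z out of the mouth along its axis (25 degrees from vertical, leaning to the robot), x across the 44 mm width (away from the robot, up the slope), y along the 60 mm width (along the row).
- pocket_2: A pocket of the rack (numbers do not tell the order). Inside 44 x 60 mm, 48 mm deep, walls 3 mm. Origin: centre of the inner floor, 42 mm above the table; z out of the mouth along its axis (25 degrees from vertical, leaning to the robot), x across the 44 mm width (away from the robot, up the slope), y along the 60 mm width (along the row).
- pocket_3: A pocket of the rack (numbers do not tell the order). Inside 44 x 60 mm, 48 mm deep, walls 3 mm. Origin: centre of the inner floor, 42 mm above the table; z out of the mouth along its axis (25 degrees from vertical, leaning to the robot), x across the 44 mm width (away from the robot, up the slope), y along the 60 mm width (along the row).
- pocket_4: A pocket of the rack (numbers do not tell the order). Inside 44 x 60 mm, 48 mm deep, walls 3 mm. Origin: centre of the inner floor, 42 mm above the table; z out of the mouth along its axis (25 degrees from vertical, leaning to the robot), x across the 44 mm width (away from the robot, up the slope), y along the 60 mm width (along the row).
- pocket_5: A pocket of the rack (numbers do not tell the order). Inside 44 x 60 mm, 48 mm deep, walls 3 mm. Origin: centre of the inner floor, 42 mm above the table; z out of the mouth along its axis (25 degrees from vertical, leaning to the robot), x across the 44 mm width (away from the robot, up the slope), y along the 60 mm width (along the row).
- stock_1_mid (a point): Stocked carton of plasters, a plain-edged rectangular box 36 x 52 x 91 mm, about 45 g. This point is the middle of the box; its x axis lies along the 36 mm width, y along the 91 mm length, z along the 52 mm width. It already stands on end in one of the pockets.
- spare_1_mid (a point): Spare carton of plasters, a plain-edged rectangular box 36 x 52 x 91 mm, about 45 g. This point is the middle of the box; its x axis lies along the 36 mm width, y along the 91 mm length, z along the 52 mm width. It stands on end (y upward) on the table to the left of the rack, loose.
- stock_2_mid (a point): Stocked carton of plasters, a plain-edged rectangular box 36 x 52 x 91 mm, about 45 g. This point is the middle of the box; its x axis lies along the 36 mm width, y along the 91 mm length, z along the 52 mm width. It already stands on end in one of the pockets.
- spare_2_mid (a point): Spare carton of plasters, a plain-edged rectangular box 36 x 52 x 91 mm, about 45 g. This point is the middle of the box; its x axis lies along the 36 mm width, y along the 91 mm length, z along the 52 mm width. It stands on end (y upward) on the table to the left of the rack, loose.
- stock_3_mid (a point): Stocked carton of plasters, a plain-edged rectangular box 36 x 52 x 91 mm, about 45 g. This point is the middle of the box; its x axis lies along the 36 mm width, y along the 91 mm length, z along the 52 mm width. It already stands on end in one of the pockets.
- spare_3_mid (a point): Spare carton of plasters, a plain-edged rectangular box 36 x 52 x 91 mm, about 45 g. This point is the middle of the box; its x axis lies along the 36 mm width, y along the 91 mm length, z along the 52 mm width. It stands on end (y upward) on the table to the left of the rack, loose.
- timer: A small white wedge-shaped timer, 38 x 72 x 52 mm high, loose among the spare cartons; not part of the job. Origin: centre of its underside, z up, y along its 72 mm.
Things that resemble listed ones, but are neither listed nor needed, are in the scene too. What is shaped like the part that bears spare_2_mid but yellow is not meant.

How it is judged (in metres and radians):
At the end, for the whole second after the job is handed in: Both formerly empty pockets hold one spare on end: its middle 40-51 mm above the inner floor, within 11 mm of the axis in x and y, within 0.2 rad of it. The third spare stands upright within 30 mm of its start; stocked cartons moved under 15 mm, the timer under 30 mm (((x of spare_1_mid in the frame of pocket_2 between -0.011 and 0.011 m and y of spare_1_mid in the frame of pocket_2 between -0.011 and 0.011 m and z of spare_1_mid in the frame of pocket_2 between 0.04 and 0.051 m and angle between the y axis of spare_1_mid and the z axis of pocket_2, either way round below 0.2 rad) or (x of spare_2_mid in the frame of pocket_2 between -0.011 and 0.011 m and y of spare_2_mid in the frame of pocket_2 between -0.011 and 0.011 m and z of spare_2_mid in the frame of pocket_2 between 0.04 and 0.051 m and angle between the y axis of spare_2_mid and the z axis of pocket_2, either way round below 0.2 rad) or (x of spare_3_mid in the frame of pocket_2 between -0.011 and 0.011 m and y of spare_3_mid in the frame of pocket_2 between -0.011 and 0.011 m and z of spare_3_mid in the frame of pocket_2 between 0.04 and 0.051 m and angle between the y axis of spare_3_mid and the z axis of pocket_2, either way round below 0.2 rad)) and ((x of spare_1_mid in the frame of pocket_5 between -0.011 and 0.011 m and y of spare_1_mid in the frame of pocket_5 between -0.011 and 0.011 m and z of spare_1_mid in the frame of pocket_5 between 0.04 and 0.051 m and angle between the y axis of spare_1_mid and the z axis of pocket_5, either way round below 0.2 rad) or (x of spare_2_mid in the frame of pocket_5 between -0.011 and 0.011 m and y of spare_2_mid in the frame of pocket_5 between -0.011 and 0.011 m and z of spare_2_mid in the frame of pocket_5 between 0.04 and 0.051 m and angle between the y axis of spare_2_mid and the z axis of pocket_5, either way round below 0.2 rad) or (x of spare_3_mid in the frame of pocket_5 between -0.011 and 0.011 m and y of spare_3_mid in the frame of pocket_5 between -0.011 and 0.011 m and z of spare_3_mid in the frame of pocket_5 between 0.04 and 0.051 m and angle between the y axis of spare_3_mid and the z axis of pocket_5, either way round below 0.2 rad)) and ((x of spare_1_mid in the frame of pocket_2 between -0.011 and 0.011 m and y of spare_1_mid in the frame of pocket_2 between -0.011 and 0.011 m and z of spare_1_mid in the frame of pocket_2 between 0.04 and 0.051 m and angle between the y axis of spare_1_mid and the z axis of pocket_2, either way round below 0.2 rad) or (x of spare_1_mid in the frame of pocket_5 between -0.011 and 0.011 m and y of spare_1_mid in the frame of pocket_5 between -0.011 and 0.011 m and z of spare_1_mid in the frame of pocket_5 between 0.04 and 0.051 m and angle between the y axis of spare_1_mid and the z axis of pocket_5, either way round below 0.2 rad) or (distance of spare_1_mid from where it was at the start of the episode below 0.03 m and angle between spare_1_mid's own y axis and vertical below 0.1 rad)) and ((x of spare_2_mid in the frame of pocket_2 between -0.011 and 0.011 m and y of spare_2_mid in the frame of pocket_2 between -0.011 and 0.011 m and z of spare_2_mid in the frame of pocket_2 between 0.04 and 0.051 m and angle between the y axis of spare_2_mid and the z axis of pocket_2, either way round below 0.2 rad) or (x of spare_2_mid in the frame of pocket_5 between -0.011 and 0.011 m and y of spare_2_mid in the frame of pocket_5 between -0.011 and 0.011 m and z of spare_2_mid in the frame of pocket_5 between 0.04 and 0.051 m and angle between the y axis of spare_2_mid and the z axis of pocket_5, either way round below 0.2 rad) or (distance of spare_2_mid from where it was at the start of the episode below 0.03 m and angle between spare_2_mid's own y axis and vertical below 0.1 rad)) and ((x of spare_3_mid in the frame of pocket_2 between -0.011 and 0.011 m and y of spare_3_mid in the frame of pocket_2 between -0.011 and 0.011 m and z of spare_3_mid in the frame of pocket_2 between 0.04 and 0.051 m and angle between the y axis of spare_3_mid and the z axis of pocket_2, either way round below 0.2 rad) or (x of spare_3_mid in the frame of pocket_5 between -0.011 and 0.011 m and y of spare_3_mid in the frame of pocket_5 between -0.011 and 0.011 m and z of spare_3_mid in the frame of pocket_5 between 0.04 and 0.051 m and angle between the y axis of spare_3_mid and the z axis of pocket_5, either way round below 0.2 rad) or (distance of spare_3_mid from where it was at the start of the episode below 0.03 m and angle between spare_3_mid's own y axis and vertical below 0.1 rad)) and distance of each of stock_1_mid, stock_2_mid, stock_3_mid from where it was at the start of the episode below 0.015 m and distance of timer from where it was at the start of the episode below 0.03 m); the robot touches nothing.
It fails at once if a stocked carton is pulled out or shifted by more than 30 mm (distance of any of stock_1_mid, stock_2_mid, stock_3_mid from where it was at the start of the episode above 0.03 m).
It fails at once if the timer is pushed away by more than 50 mm (distance of timer from where it was at the start of the episode above 0.05 m).
It also fails if it takes over 61 s, if anything falls off the work surface, if the arm or the gripper's body presses on something with over 40 N, if the wrist force passes 120 N, or if a joint passes its speed limit or range.

## Working session

There is one attempt and no reset: what is moved stays moved. The work goes in short steps, Python scripts to look and compute and a tool call to move; the robot and the scene stay as the last step left them, time stands still between calls to the robot, and variables do not carry over. Pictures are saved under pics/ and viewed, at most 10 in all, crops included, and the job is handed in when it is done.

Besides the shell and the picture viewer there is one more tool, called as name([rows], argument=value, ...), one row to a line, values as JSON. jog_arm: Moves the arm, as the interface text tells. Its arguments: {"type":"object","properties":{"motion":{"type":"array","items":{"type":"array"}},"grip_force":{"type":"number"}},"required":["motion"]}

```bash
mkdir -p pics; python3 - <<'E'
from cell import manip, eyes
import cv2, numpy as np
for n in ["scene","side"]:
    im=eyes.snapshot(n); cv2.imwrite(f"pics/{n}0.png",im[:,:,::-1])
    p=eyes.camera_params(n); print(n,{k:np.round(v,4).tolist() for k,v in p.items()})
p=eyes.camera_params("wrist");print({k:np.round(v,4).tolist() for k,v in p.items()})
print(manip.read_state())
E
```

```text
scene {'camera_matrix': [[489.1748, 0.0, 323.0303], [0.0, 489.1748, 194.6766], [0.0, 0.0, 1.0]], 'xyz': [21.6411, -1081.1666, 664.1287], 'orientation': [0.8336, -0.1747, 0.1186, -0.5104]}
side {'camera_matrix': [[453.3953, 0.0, 320.4891], [0.0, 453.3953, 193.4477], [0.0, 0.0, 1.0]], 'xyz': [505.4442, 1147.7184, 626.0722], 'orientation': [-0.0034, 0.8424, -0.5388, 0.006]}
{'camera_matrix': [[337.8758, 0.0, 318.0226], [0.0, 337.8758, 198.4717], [0.0, 0.0, 1.0]], 'xyz': [272.954, -568.3105, 384.3022], 'orientation': [0.8018, -0.5806, -0.0834, 0.1144]}
{'t': 0.1, 'joint_pos': array([ 1.21148145,  0.41790878, -0.01030128,  1.61407524,  0.00470559,
        1.11067669, -0.05302411]), 'dq': array([ 0.00072408, -0.00065576, -0.00024168, -0.00317534,  0.00032287,
        0.00037117,  0.00201334]), 'joint_torque': array([ 5.53504542e-04, -8.52586055e+01,  6.39241096e-01, -4.26694107e+01,
       -4.89679654e-02,  1.63810764e-02, -1.14824365e-05]), 'ee_pos': array([ 195.18220616, -593.37108302,  168.00758563]), 'ee_rot': array([ 9.87401841e-01,  1.58231892e-01, -1.26082656e-04, -5.06834160e-04]), 'wrist_force': array([ 0.87913775, -0.48383025,  0.58690755]), 'wrist_torque': array([-0.01727718,  0.05029083, -0.0231894 ]), 'finger_force': 0.0, 'width': 1.0015492187148258}
```

View pics/scene0.png

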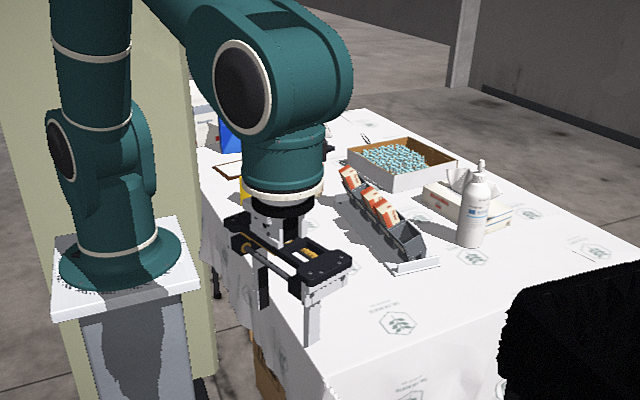

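View pics/side0.png

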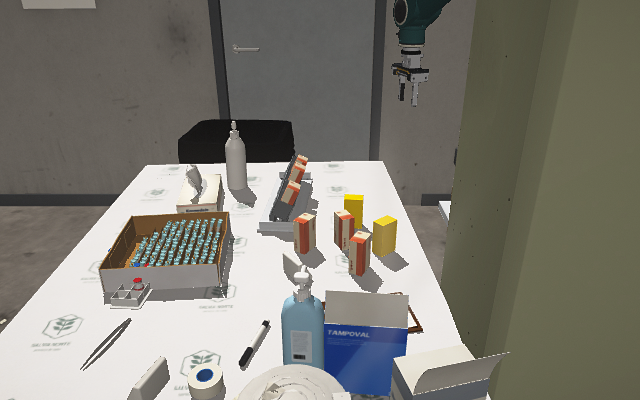

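The scene view shows the rack at about (385,220), with three stocked cartons at (348,175), (372,197) and (387,213). The side view shows red spares at (305,233), (344,230) and (360,253), yellow decoys at (354,210) and (384,236), and the timer at (292,264).

```bash
cat > h.py <<'E'
import numpy as np, cv2
from scipy.spatial.transform import Rotation as R
from cell import manip, eyes
def ray(p,u,v):
    d=R.from_quat(p["orientation"]).apply(np.linalg.solve(p["camera_matrix"],[u,v,1.]))
    return np.array(p["xyz"]),d
def onz(p,u,v,z):
    o,d=ray(p,u,v); return o+d*(z-o[2])/d[2]
def proj(p,X):
    c=R.from_quat(p["orientation"]).inv().apply(np.atleast_2d(X)-np.array(p["xyz"]))@np.array(p["camera_matrix"]).T
    return c[:,:2]/c[:,2:]
E
python3 - <<'E'
from h import *
s=eyes.camera_params("side");c=eyes.camera_params("scene")
for u,v in [(302,252),(345,248),(358,274),(296,276),(354,227),(384,255),(262,231),(296,231)]: print(u,v,onz(s,u,v,0).round())
print("tops");
for u,v in [(305,214),(342,212),(360,234)]: print(u,v,onz(s,u,v,91).round())
for u,v in [(392,272),(440,265),(348,168),(370,190),(387,205)]: print('scene',u,v,onz(c,u,v,0).round(),onz(c,u,v,130).round())
p=eyes.camera_params("wrist");st=manip.read_state()
T=R.from_quat(st["ee_rot"]);print("cam in tool",T.inv().apply(np.array(p["xyz"])-st["ee_pos"]),(T.inv()*R.from_quat(p["orientation"])).as_matrix().round(3))
E
```

```text
302 252 [569. 152.   0.]
345 248 [458. 132.   0.]
358 274 [431. 249.   0.]
296 276 [578. 258.   0.]
354 227 [428.  20.   0.]
384 255 [360. 166.   0.]
262 231 [687.  43.   0.]
296 231 [591.  43.   0.]
tops
305 214 [561. 115.  91.]
342 212 [466. 104.  91.]
360 234 [427. 218.  91.]
scene 392 272 [ 560. -309.    0.] [ 455. -460.  130.]
scene 440 265 [ 680. -329.    0.] [ 551. -476.  130.]
scene 348 168 [737. 262.   0.] [597.  -1. 130.]
scene 370 190 [723.  86.   0.] [ 586. -143.  130.]
scene 387 205 [721. -19.   0.] [ 584. -227.  130.]
cam in tool [  81.68914239    0.27108618 -216.30229559] [[-0.001 -0.96  -0.28 ]
 [ 1.    -0.001 -0.   ]
 [-0.    -0.28   0.96 ]]
```

jog_arm([
  [1,[0.03,0.04,0.05],[0,0,-3]],
  [1,[0.06,0.09,0.09],[0,0,-6]],
  [1,[0.305,0.533,0.14],[0,0,-18]],
  [1,[0.305,0.533,0.14],[0,0,-18]],
  [1,[0.305,0.533,0.14],[0,0,-18]],
  [1,[0.305,0.533,0.14],[0,0,-18]],
  [1,[0.305,0.533,0.14],[0,0,-18]],
  [1,[0.305,0.533,0.14],[0,0,-18]],
  [1,[0.305,0.533,0.14],[0,0,-18]],
  [1,[0.305,0.533,0.14],[0,0,-18]],
  [1,[0.305,0.533,0.14],[0,0,-18]],
  [1,[0.305,0.533,0.14],[0,0,-18]],
])

```text
t: 1.6
ee_pos: [500.7, -58.7, 308.3]
ee_rot: [1.0, 0.004, -0.0, -0.0]
wrist_force: [-0.4, -0.5, 0.2]
width: 0.996
finger_force: 0.0
```

```bash
python3 - <<'E'
from h import *
import pickle
p=eyes.camera_params("wrist");st=manip.read_state();im=eyes.snapshot("wrist")
cv2.imwrite("pics/w1.png",im[:,:,::-1]);pickle.dump((p,im),open("w1.pkl","wb"))
s2=eyes.snapshot("scene");cv2.imwrite("pics/scene1.png",s2[:,:,::-1])
print(st["ee_pos"],st["ee_rot"],st["joint_pos"],np.abs(st["dq"]).max())
E
```

```text
[500.74544804 -58.74146423 308.33219803] [ 9.99993762e-01  3.50860605e-03 -1.84495748e-04 -3.63046398e-04] [ 0.46377602  0.11285434 -0.44487026  1.70112355  0.04907667  1.33917597
 -1.55369236] 0.0451198236212107
```

View pics/w1.png

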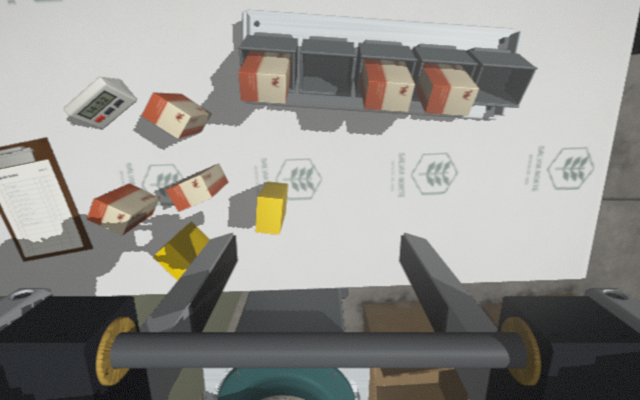

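The wrist view shows empty pockets at (327,68) (second from left) and (503,78) (far right). The red spares are at (175,115), (195,187) and (122,208), and the timer is at (100,102). I'll enlarge both areas to read corners.

```bash
python3 - <<'E'
import cv2,numpy as np
im=cv2.imread("pics/w1.png")
a=cv2.resize(im[0:125,230:540],None,fx=2.5,fy=2.5,interpolation=cv2.INTER_CUBIC)
b=cv2.resize(im[75:190,70:300],None,fx=2.5,fy=2.5,interpolation=cv2.INTER_CUBIC)
b=cv2.resize(im[85:245,80:300],None,fx=3,fy=3,interpolation=cv2.INTER_CUBIC)
cv2.imwrite("pics/ca.png",a);cv2.imwrite("pics/cb.png",b);print(a.shape,b.shape)
E
```

```text
(312, 775, 3) (480, 660, 3)
```

View pics/ca.png

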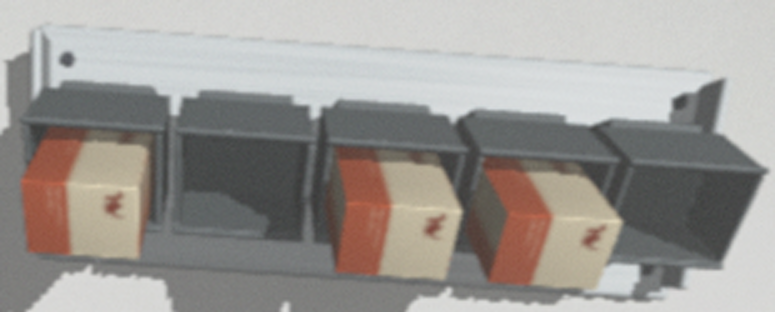

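View pics/cb.png

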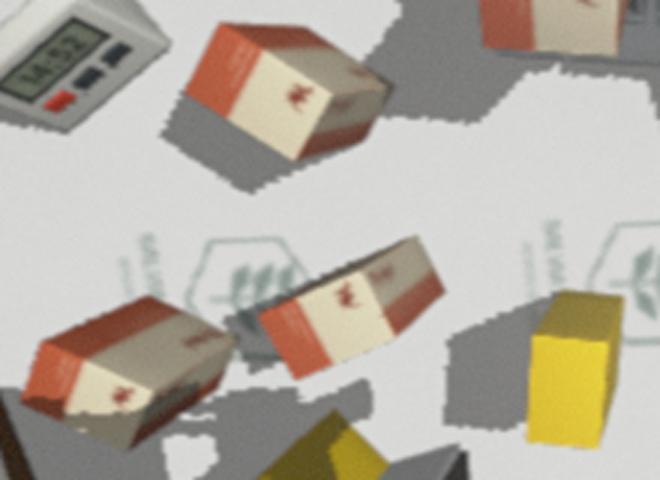

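```bash
python3 - <<'E'
from h import *
import pickle
p,im=pickle.load(open("w1.pkl","rb"))
for n,c in dict(A=[(222,24),(186,90),(296,160),(331,96)],B=[(258,310),(295,380),(395,342),(360,270)],C=[(45,343),(22,398),(127,448),(150,385)]).items():
    P=np.array([onz(p,80+u/3,85+v/3,91)[:2] for u,v in c])
    e=P-np.roll(P,-1,0); print(n,P.mean(0).round(1),np.linalg.norm(e,axis=1).round(1),np.degrees(np.arctan2(e[:,1],e[:,0])).round(1))
Q=lambda u,v,z:onz(p,230+u/2.5,v/2.5,z)
M=[[(25,120),(165,125)],[(178,133),(312,135)],[(325,147),(465,152)],[(468,152),(618,160)],[(615,163),(765,170)]]
for a,b in M: print("mouth hi",Q(*a,96).round(1),Q(*b,96).round(1))
print("plate",Q(40,28,5).round(1),Q(725,75,5).round(1),np.linalg.norm(Q(40,28,5)-Q(725,75,5)), Q(68,59,3),Q(682,102,3))
print("low edge p5 right",Q(722,265,76).round(1), "p2 low", Q(175,232,76).round(1),Q(305,237,76).round(1))
# stock tops z: high edge z~143? low
t=np.radians(25)
print("stock low top edges z127",[Q(u,v,127).round(1) for u,v in[(27,250),(142,257),(337,273),(445,280),(487,283),(600,290)]])
E
```

```text
A [561.8 130.9] [32.1 51.3 31.7 50.4] [ -34.9   56.2  146.6 -124.2]
B [461.4 112.8] [34.9 50.  35.1 50.2] [  21.5  111.3 -158.9  -68.6]
C [428.7 225. ] [30.2 50.  34.2 48. ] [ -30.    61.2  153.7 -113.9]
mouth hi [640.1  33.3  96. ] [638.3 -32.2  96. ]
mouth hi [634.9 -38.3  96. ] [ 634.4 -101.2   96. ]
mouth hi [ 629.2 -107.5   96. ] [ 627.5 -173.7   96. ]
mouth hi [ 627.5 -175.2   96. ] [ 624.4 -246.5   96. ]
mouth hi [ 623.1 -245.2   96. ] [ 620.4 -316.9   96. ]
plate [699.1  41.8   5. ] [ 678. -340.    5.] 382.3781451532975 [684.1455249   27.36796454   3.        ] [ 664.32146733 -319.16807774    3.        ]
low edge p5 right [ 576.6 -315.4   76. ] p2 low [590.9 -35.4  76. ] [ 588.9 -101.4   76. ]
stock low top edges z127 [array([581.7,  28.9, 127. ]), array([579., -23., 127.]), array([ 572.6, -111.7,  127. ]), array([ 569.8, -161.1,  127. ]), array([ 568.6, -180.4,  127. ]), array([ 565.9, -232.3,  127. ])]
```

The crops give the top-face corners of the three spares, with measured sides of about 30–35 × 48–51 mm. The rack yaw is about -3.2°. The empty pockets sit at y ≈ -69 and y ≈ -284. I'll go above spare B (461,113) and look closer.

jog_arm([
  [1,[-0.02,0.05,-0.02],[0,0,10]],
  [1,[-0.04,0.172,-0.108],[0,0,20]],
  [1,[-0.04,0.172,-0.108],[0,0,30]],
  [1,[-0.04,0.172,-0.108],[0,0,40]],
  [1,[-0.04,0.172,-0.108],[0,0,50]],
  [1,[-0.04,0.172,-0.108],[0,0,60]],
  [1,[-0.04,0.172,-0.108],[0,0,70]],
  [1,[-0.04,0.172,-0.108],[0,0,80]],
  [1,[-0.04,0.172,-0.108],[0,0,90]],
  [1,[-0.04,0.172,-0.108],[0,0,100]],
  [1,[-0.04,0.172,-0.108],[0,0,111]],
  [1,[-0.04,0.172,-0.108],[0,0,111]],
])

```text
t: 3.2
ee_pos: [460.3, 110.0, 200.4]
ee_rot: [0.566, 0.824, -0.0, 0.0]
wrist_force: [-0.4, -0.3, -0.5]
width: 1.001
finger_force: 0.0
```

```bash
python3 - <<'E'
from h import *
import pickle
eyes.snapshot("side")
p=eyes.camera_params("wrist");st=manip.read_state();im=eyes.snapshot("wrist")
pickle.dump((p,im),open("w2.pkl","wb"))
print(st["ee_pos"],st["ee_rot"],st["joint_pos"].round(2),np.abs(st["dq"]).max())
X=[onz(p,*q,91)[:2].round() for q in [(0,0),(640,0),(640,400),(0,400)]];print(X)
uv=proj(p,[[461,113,91],[562,131,91],[429,225,91]]);print(uv)
cv2.imwrite("pics/w2.png",im[:,:,::-1])
E
```

```text
[460.27765989 110.23220204 200.40594583] [ 5.67127908e-01  8.23629695e-01 -2.46670879e-04  1.89814191e-05] [ 0.41  0.17 -0.78  1.92  0.13  1.11 -0.06] 0.03810533971891332
[array([147., 166.]), array([660., 361.]), array([922.,  -2.]), array([ 194., -279.])]
[[319.9545175  183.03832315]
 [419.99016234 201.53083739]
 [331.33466918  56.88276406]]
```

View pics/w2.png

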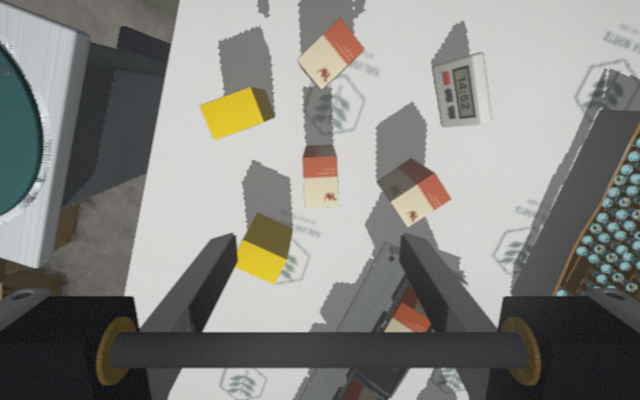

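Spare B's top face is seen at (304–338,156–207), against a predicted centre of (320,183), so the position holds. The timer is at (462,90) and A at about (418,200).

```bash
python3 - <<'E'
from h import *
import pickle
p,im=pickle.load(open("w2.pkl","rb"))
bgr=im[:,:,::-1].copy();hsv=cv2.cvtColor(bgr,cv2.COLOR_BGR2HSV)
# lit top faces: bright and warm (red or cream)
m=((hsv[...,2]>140)&(hsv[...,1]>40)&((hsv[...,0]<20)|(hsv[...,0]>170))).astype(np.uint8)*255
m=cv2.morphologyEx(m,cv2.MORPH_CLOSE,np.ones((5,5)));m=cv2.morphologyEx(m,cv2.MORPH_OPEN,np.ones((5,5)))
for c in cv2.findContours(m,cv2.RETR_EXTERNAL,cv2.CHAIN_APPROX_NONE)[0]:
    if cv2.contourArea(c)<500: continue
    P=np.array([onz(p,*q,91)[:2] for q in c[:,0,:]],np.float32)
    r=cv2.minAreaRect(P);print(cv2.boundingRect(c),np.round(r[0],1),np.round(r[1],1),round(r[2],1))
E
```

```text
(394, 305, 35, 27) [613.1   1.5] [23.5 42.9] 76.6
(418, 175, 32, 34) [570.1 144.8] [22.1 33.3] 56.9
(303, 156, 35, 24) [455.3 127.4] [33.9 21.8] 23.6
(322, 20, 41, 46) [433.8 238.6] [24.6 34.1] 63.1
```

```bash
python3 - <<'E'
from h import *
import pickle
p,im=pickle.load(open("w2.pkl","rb"))
hsv=cv2.cvtColor(im,cv2.COLOR_RGB2HSV)
for s,v in ((18,120),(25,120)):
    m=((hsv[...,2]>v)&(hsv[...,1]>s)&((hsv[...,0]<30)|(hsv[...,0]>170))).astype(np.uint8)*255
    m=cv2.morphologyEx(m,cv2.MORPH_CLOSE,np.ones((7,7)));m=cv2.morphologyEx(m,cv2.MORPH_OPEN,np.ones((5,5)))
    for c in cv2.findContours(m,cv2.RETR_EXTERNAL,cv2.CHAIN_APPROX_NONE)[0]:
        if not 700<cv2.contourArea(c)<4000: continue
        P=np.array([onz(p,*q,91)[:2] for q in c[:,0,:]],np.float32)
        r=cv2.minAreaRect(P);print(s,cv2.boundingRect(c),np.round(r[0],1),np.round(r[1],1),round(r[2],1))
E
```

```text
18 (387, 305, 43, 27) [609.6   3. ] [47.3 33.9] 20.9
18 (236, 239, 52, 45) [430.9   9.4] [37.7 53.1] 86.2
18 (391, 172, 60, 54) [560.8 133. ] [53.2 37.4] 57.0
18 (302, 156, 37, 52) [460.8 113.9] [34.7 52. ] 23.1
18 (200, 87, 64, 53) [359.6 145.8] [53.  35.4] 40.2
18 (298, 19, 66, 71) [427.1 225.9] [55.  35.9] 63.3
25 (387, 305, 43, 27) [609.6   3. ] [47.3 33.9] 20.9
25 (236, 239, 52, 45) [430.7   9.8] [37.7 53. ] 85.2
25 (391, 172, 59, 54) [561.  132.8] [52.8 37.2] 57.8
25 (302, 156, 36, 52) [460.4 113.9] [34.2 51.8] 21.8
25 (200, 87, 64, 53) [359.6 145.8] [52.9 35.3] 40.2
25 (298, 19, 65, 71) [427.2 226.2] [53.9 35.6] 62.3
```

jog_arm([
  [1,[0.0005,0.003,-0.05],[0,0,1]],
  [1,[0.0005,0.003,-0.1],[0,0,1]],
  [1,[0.0005,0.003,-0.13],[0,0,1]],
  [1,[0.0005,0.003,-0.1415],[0,0,1]],
  [1,[0.0005,0.003,-0.1415],[0,0,1]],
  [0.2,[0.0005,0.003,-0.1415],[0,0,1]],
  [0.2,[0.0005,0.003,-0.1415],[0,0,1]],
  [0.2,[0.0005,0.003,-0.1415],[0,0,1]],
  [0.2,[0.0005,0.003,-0.1415],[0,0,1]],
  [0.2,[0.0005,0.003,-0.1415],[0,0,1]],
  [0.2,[0.0005,0.003,-0.1415],[0,0,1]],
  [0.2,[0.0005,0.003,-0.1415],[0,0,1]],
], grip_force=15)

```text
t: 4.8
ee_pos: [460.8, 114.3, 59.0]
ee_rot: [0.558, 0.83, -0.0, -0.0]
wrist_force: [-0.1, -0.1, -0.3]
width: 0.295
finger_force: 0.0
```

```bash
python3 - <<'E'
from h import *
print({k:manip.read_state()[k] for k in("width","finger_force","t")})
im=eyes.snapshot("side");w=eyes.snapshot("wrist")
print({k:manip.read_state()[k] for k in("width","finger_force","t")})
a=cv2.resize(im[150:290,240:440],(800,560),interpolation=cv2.INTER_CUBIC)[:, :, ::-1]
w=cv2.resize(w,(480,300))[:,:,::-1]
a=cv2.resize(a,(560,392));o=np.zeros((592,800,3),np.uint8);o[:300,:480]=w;o[300:,200:200+417]=cv2.resize(a,(417,292));cv2.imwrite("pics/g1.png",o)
E
```

```text
{'width': 0.29460805872519863, 'finger_force': 0.0, 't': 4.8}
{'width': 0.21767086586601608, 'finger_force': 0.0, 't': 4.9}
```

View pics/g1.png

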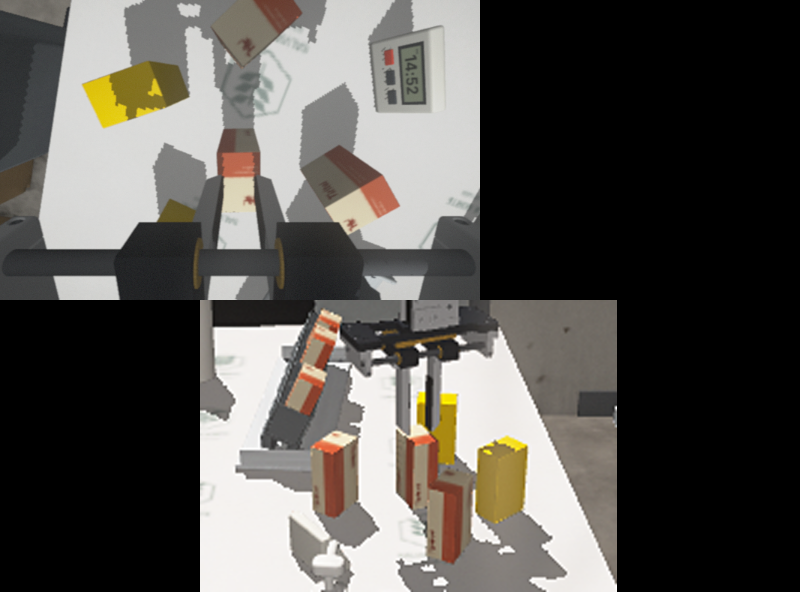

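```bash
python3 - <<'E'
from h import *
s=eyes.camera_params("side");c=eyes.camera_params("scene")
print("start tcp side",proj(s,[195.3,-593.7,168.5]),"scene",proj(c,[195.3,-593.7,168.5]))
T=R.from_quat([9.87401841e-01,1.58231892e-01,0,0])
for sg in(1,-1): print(proj(s,T.apply([0,sg*50,0])+[195.3,-593.7,168.5]),proj(c,T.apply([0,sg*50,0])+[195.3,-593.7,168.5]))
print(proj(s,[[461,114,59],[461,114,91],[461,114,0]]))
st=manip.read_state();print(st["ee_pos"],st["width"],st["finger_force"],st["wrist_force"])
im=eyes.snapshot("side");st=manip.read_state();print(st["width"],st["t"])
E
```

```text
start tcp side [[406.21387978 112.60170327]] scene [[285.50148699 344.33068835]]
[[400.39911768 109.55195472]] [[309.04208618 364.73980821]]
[[412.32074851 115.80465701]] [[264.1030376  325.77875963]]
[[343.90900533 224.7411515 ]
 [344.09912804 213.769155  ]
 [343.56961317 244.32749919]]
[460.75778069 114.32279945  58.99228177] 0.21767086586601608 0.0 [-0.14104518  0.67253681  0.2057209 ]
0.20714971001162683 4.95
```

Wrist (resized) and side views show the fingers closing at the height of B's top. The fingertips also sit well above the reported TCP in the starting scene picture, by about 18 px or 35 mm. So I'll open, go 35 mm lower and close again. Whether the carton stops the fingers will tell me if that's right.

jog_arm([
  [1,[0,0,0.01],[0,0,0]],
  [1,[0,0,0.01],[0,0,0]],
  [1,[0,0,0.01],[0,0,0]],
  [1,[0,0,0.01],[0,0,0]],
  [1,[0,0,0.01],[0,0,0]],
  [1,[0,0,0.01],[0,0,0]],
  [1,[0,0,0.01],[0,0,0]],
  [1,[0,0,0.01],[0,0,0]],
])

```text
t: 5.95
ee_pos: [460.8, 114.4, 69.0]
ee_rot: [0.558, 0.83, -0.0, -0.0]
wrist_force: [0.0, 0.1, -0.4]
width: 0.99
finger_force: 0.0
```

```bash
python3 - <<'E'
from h import *
st=manip.read_state();im=eyes.snapshot("scene");s=eyes.camera_params("side")
i2=eyes.snapshot("side");w=eyes.snapshot("wrist");print(st["width"],st["ee_pos"])
c=eyes.camera_params("scene");T=R.from_quat(st["ee_rot"])
for z in(0,-20,-40): print(z,[proj(q,[T.apply([0,y,z])+st["ee_pos"] for y in(-47,47)]).round().tolist() for q in (s,c)])
o=np.zeros((600,800,3),np.uint8)
o[:,:480]=cv2.resize(i2[120:270,290:410],(480,600),interpolation=cv2.INTER_CUBIC)
o[:200,480:]=cv2.resize(w,(320,200))
cv2.imwrite("pics/g2.png",o[:,:,::-1])
E
```

```text
0.9900513955074938 [460.78105957 114.35270938  69.01463742]
0 [[[360.0, 218.0], [327.0, 225.0]], [[274.0, 185.0], [298.0, 175.0]]]
-20 [[[361.0, 211.0], [327.0, 218.0]], [[274.0, 178.0], [298.0, 169.0]]]
-40 [[[361.0, 204.0], [327.0, 211.0]], [[274.0, 171.0], [298.0, 162.0]]]
```

View pics/g2.png

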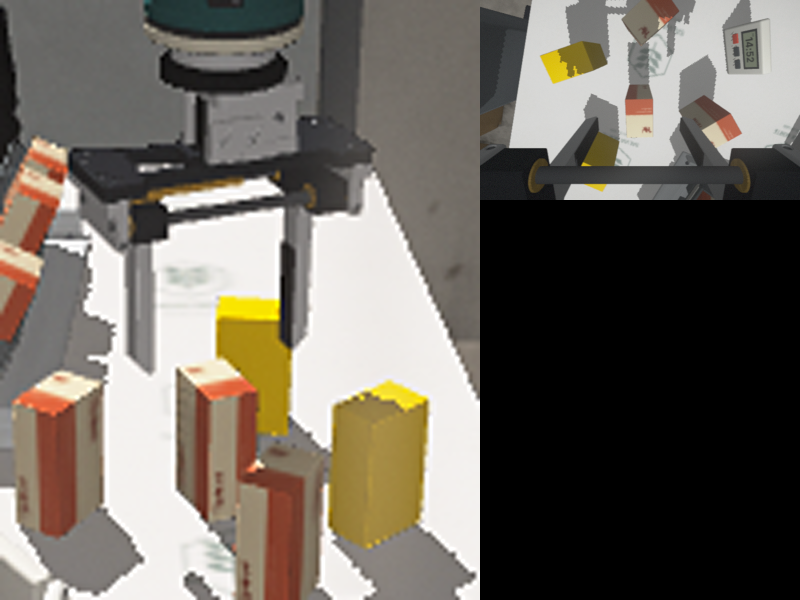

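The side crop puts the fingertips at (325,213) and (363,207). That is about 33 mm short of the reported TCP, so I use a tip offset of 33 mm from here on.

jog_arm([
  [1,[0,0,-0.02],[0,0,0]],
  [1,[0,0,-0.043],[0,0,0]],
  [1,[0,0,-0.043],[0,0,0]],
  [0.2,[0,0,-0.043],[0,0,0]],
  [0.2,[0,0,-0.043],[0,0,0]],
  [0.2,[0,0,-0.043],[0,0,0]],
  [0.2,[0,0,-0.043],[0,0,0]],
  [0.2,[0,0,-0.043],[0,0,0]],
  [0.2,[0,0,-0.043],[0,0,0]],
  [0.2,[0,0,-0.043],[0,0,0]],
  [0.2,[0,0,-0.043],[0,0,0]],
], grip_force=15)

```text
t: 7.48
ee_pos: [460.8, 114.3, 26.0]
ee_rot: [0.558, 0.83, -0.0, -0.0]
wrist_force: [0.8, 0.2, -0.3]
width: 0.375
finger_force: 14.9
```

Gripped: the opening is 35 mm at 14.9 N. Next I'll compute the carry poses.

```bash
cat >> h.py <<'E'
def pocket(yaw=-3.2): # columns: pocket axes
    return (R.from_euler("z",yaw,degrees=True)*R.from_euler("y",-25,degrees=True)).as_matrix()
def goal(floor,xl,yl,zl,yaw=-3.2):
    M=pocket(yaw); T=np.c_[M[:,1],-M[:,0],-M[:,2]]
    st=manip.read_state(); d=R.from_matrix(T)*R.from_quat(st["ee_rot"]).inv()
    pos=np.array(floor)+M@[xl,yl,zl]
    return pos.round(1),((pos-st["ee_pos"])/1000).round(4),d.as_rotvec(degrees=True).round(1)
E
python3 - <<'E'
from h import *
print(pocket().round(3))
for z in(170,100,27): print(goal([632,-70.3,42],-1,0,z))
E
```

```text
[[ 0.905  0.056 -0.422]
 [-0.051  0.998  0.024]
 [ 0.423  0.     0.906]]Traceback (most recent call last):
  File "<stdin>", line 3, in <module>
  File "h.py", line 16, in goal
    st=manip.read_state(); d=R.from_matrix(T)*R.from_quat(st["ee_rot"]).inv()
                             ~~~~~~~~~~~~~^^^
  File "scipy/spatial/transform/_rotation.pyx", line 1143, in scipy.spatial.transform._rotation.Rotation.from_matrix
ValueError: Non-positive determinant (left-handed or null coordinate frame) in rotation matrix 0: [[ 0.0558215  -0.90489464  0.4219593 ]
 [ 0.99844076  0.05059146 -0.02359119]
 [ 0.         -0.42261826 -0.90630779]].
```

```bash
sed -i 's/T=np.c_\[M\[:,1\],-M\[:,0\],-M\[:,2\]\]/T=np.c_[M[:,1],M[:,0],-M[:,2]]/' h.py
python3 - <<'E'
from h import *
for z in(170,100,27): print(goal([632,-70.3,42],-1,0,z))
E
```

```text
(array([559.4, -66.2, 195.6]), array([ 0.0986, -0.1805,  0.1696]), array([  4.2, -24.9, -25. ]))
(array([588.9, -67.9, 132.2]), array([ 0.1281, -0.1822,  0.1062]), array([  4.2, -24.9, -25. ]))
(array([619.7, -69.6,  66. ]), array([ 0.1589, -0.1839,  0.04  ]), array([  4.2, -24.9, -25. ]))
```

jog_arm([
  [0.2,[0,0,0.03],[0,0,0]],
  [0.2,[0,0,0.08],[0,0,0]],
  [0.2,[0,0,0.13],[0,0,0]],
  [0.2,[0.02,-0.03,0.16],[1,-6,-6]],
  [0.2,[0.05,-0.08,0.17],[2,-12,-12]],
  [0.2,[0.08,-0.13,0.17],[3,-18,-18]],
  [0.2,[0.0986,-0.1805,0.1696],[4.2,-24.9,-25]],
  [0.2,[0.0986,-0.1805,0.1696],[4.2,-24.9,-25]],
  [0.2,[0.114,-0.1814,0.136],[4.2,-24.9,-25]],
  [0.2,[0.128,-0.182,0.106],[4.2,-24.9,-25]],
  [0.2,[0.128,-0.182,0.106],[4.2,-24.9,-25]],
  [0.2,[0.128,-0.182,0.106],[4.2,-24.9,-25]],
])

```text
t: 8.98
ee_pos: [588.8, -67.0, 132.9]
ee_rot: [0.709, 0.671, 0.149, 0.157]
wrist_force: [-0.5, -0.6, -0.0]
width: 0.378
finger_force: 14.9
```

```bash
python3 - <<'E'
from h import *
import pickle
st=manip.read_state();p=eyes.camera_params("wrist");im=eyes.snapshot("wrist");s=eyes.snapshot("side")
print(st["ee_pos"],st["ee_rot"],st["joint_pos"].round(2),goal([632,-70.3,42],-1,0,100))
pickle.dump((p,im,st),open("w3.pkl","wb"))
c=eyes.snapshot("scene")
o=np.zeros((600,800,3),np.uint8);o[:400,:640]=im
o[400:,:400]=cv2.resize(c[140:290,280:480],None,fx=2,fy=2)[:200]; o[400:,400:]=cv2.resize(s[135:235,220:420],None,fx=2,fy=2)
cv2.imwrite("pics/g3.png",o[:,:,::-1])
M=pocket()
print(proj(p,[np.array([632,-70.3,42])+M@v for v in([-22,-30,48],[-22,30,48],[22,30,48],[22,-30,48])]).round())
E
```

```text
[588.83088916 -66.96768383 132.91340737] [0.70887075 0.67116596 0.14927308 0.15734059] [ 0.59  0.21 -0.58  2.12  0.29  0.42 -0.25] (array([588.9, -67.9, 132.2]), array([-0.0002, -0.0003, -0.0012]), array([ 0. ,  0.1, -0. ]))
[[293. 236.]
 [292. 167.]
 [346. 167.]
 [345. 236.]]
```

View pics/g3.png

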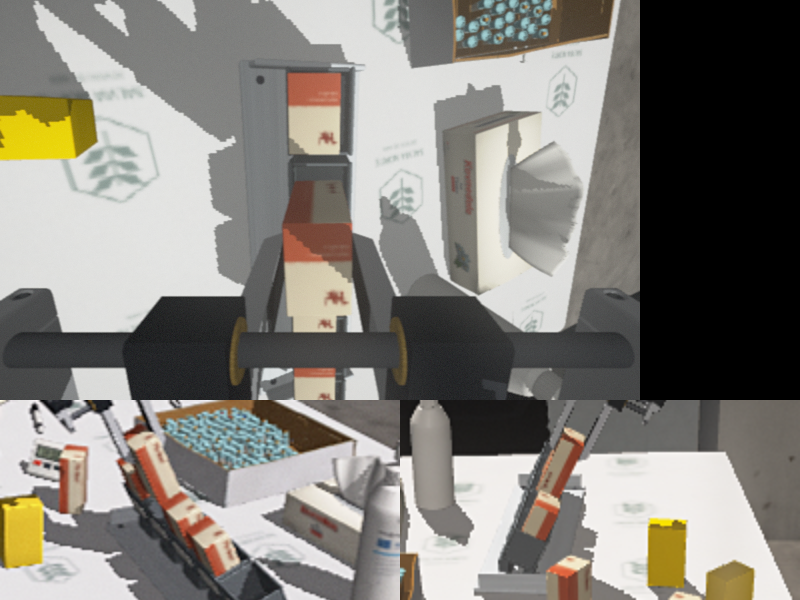

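The carton sits in line with the row. The mouth of pocket 2 shows at u 290–350, with its near edge at about v 156–163, against a predicted inner edge at 167. I'll check that numerically.

```bash
python3 - <<'E'
from h import *
import pickle
p,im,st=pickle.load(open("w3.pkl","rb"))
g=cv2.cvtColor(im,cv2.COLOR_RGB2GRAY)
for u in(296,310,325,340): print("col",u,list(zip(range(148,186),g[148:186,u])) if u==310 else g[148:186,u].tolist())
for v in(168,174,178): print("row",v,"u280..360",g[v,280:362].tolist())
print("row110",g[110,280:362].tolist())
f=np.array([632,-70.3,42]);M=pocket()
for n,v in dict(p1lowNear=[-22,42,48],p2outer=[0,33,48],p2in=[0,30,48],p2floor=[0,30,0],p1in=[0,42,48],loU=[-25,30,48],hiU=[25,30,48],st1=[0,72-26,91],st1b=[0,72+26,91],st_lo=[-22,72,91],st_hi=[14,72,91]).items(): print(n,proj(p,f+M@v).round(1))
# carton in gripper
T=R.from_quat(st["ee_rot"])
for x in(26,-26):
  for y in(18,-18): print("carton top",x,y,proj(p,st["ee_pos"]+T.apply([x,y,-65])).round(1),"bottom",proj(p,st["ee_pos"]+T.apply([x,y,26])).round(1))
E
```

```text
col 296 [129, 129, 129, 129, 132, 123, 91, 71, 70, 74, 70, 72, 66, 67, 71, 79, 81, 79, 81, 83, 87, 87, 86, 85, 85, 87, 86, 88, 85, 86, 86, 84, 81, 71, 70, 71, 70, 70]
col 310 [(148, np.uint8(206)), (149, np.uint8(207)), (150, np.uint8(207)), (151, np.uint8(207)), (152, np.uint8(206)), (153, np.uint8(203)), (154, np.uint8(156)), (155, np.uint8(92)), (156, np.uint8(69)), (157, np.uint8(73)), (158, np.uint8(71)), (159, np.uint8(74)), (160, np.uint8(73)), (161, np.uint8(70)), (162, np.uint8(75)), (163, np.uint8(96)), (164, np.uint8(115)), (165, np.uint8(112)), (166, np.uint8(90)), (167, np.uint8(81)), (168, np.uint8(84)), (169, np.uint8(81)), (170, np.uint8(83)), (171, np.uint8(84)), (172, np.uint8(84)), (173, np.uint8(84)), (174, np.uint8(81)), (175, np.uint8(84)), (176, np.uint8(84)), (177, np.uint8(84)), (178, np.uint8(82)), (179, np.uint8(81)), (180, np.uint8(75)), (181, np.uint8(74)), (182, np.uint8(74)), (183, np.uint8(72)), (184, np.uint8(72)), (185, np.uint8(72))]
col 325 [209, 210, 211, 210, 212, 203, 160, 95, 69, 73, 75, 74, 71, 72, 79, 99, 116, 115, 89, 82, 87, 84, 85, 85, 83,
[... 1506 characters left out ...]
 202, 200, 202, 203, 204, 205, 203, 205, 205, 205, 206, 205, 209, 205, 207, 206, 206, 208, 207, 207, 209, 208, 211, 211, 210, 195, 151, 104, 90, 88, 83, 79, 78, 78, 81, 91, 98, 106, 125, 150, 190, 215, 219, 218, 221, 225, 226, 225]
p1lowNear [[291.4 152.6]]
p2outer [[318.9 163.7]]
p2in [[318.9 167.4]]
p2floor [[318.7 157.7]]
p1in [[319.  152.6]]
loU [[288.  167.4]]
hiU [[349.9 167.4]]
st1 [[319.2 156.2]]
st1b [[319.4  74. ]]
st_lo [[285.5 116.5]]
st_hi [[340.8 116.5]]
carton top 26 18 [[355.9 221.3]] bottom [[342.5 178.5]]
carton top 26 -18 [[280.3 221.3]] bottom [[293.5 178.5]]
carton top -26 18 [[352.8 315.4]] bottom [[341.2 243.7]]
carton top -26 -18 [[283.5 315.5]] bottom [[294.9 243.7]]
```

Predicted and observed rim edges agree within about 1 px, so only a +1 mm y correction is needed. Inserting in stages.

jog_arm([
  [0.2,[0.004,0.001,-0.009],[0,0,0]],
  [0.2,[0.008,0.0005,-0.018],[0,0,0]],
  [0.2,[0.012,0.0003,-0.027],[0,0,0]],
  [0.2,[0.016,0,-0.036],[0,0,0]],
  [0.2,[0.02,-0.0002,-0.045],[0,0,0]],
  [0.2,[0.024,-0.0004,-0.053],[0,0,0]],
  [0.2,[0.0265,-0.0006,-0.0585],[0,0,0]],
  [0.2,[0.0265,-0.0006,-0.0585],[0,0,0]],
])

```text
t: 10.12
ee_pos: [615.2, -68.1, 73.1]
ee_rot: [0.709, 0.671, 0.149, 0.157]
wrist_force: [0.4, -0.4, 0.6]
width: 0.379
finger_force: 14.9
```

jog_arm([
  [0.2,[0.0015,0,-0.003],[0,0,0]],
  [0.2,[0.003,0,-0.006],[0,0,0]],
  [0.2,[0.0037,0,-0.008],[0,0,0]],
  [0.2,[0.0037,0,-0.008],[0,0,0]],
  [0.2,[0.0037,0,-0.008],[0,0,0]],
])

```text
t: 10.75
ee_pos: [619.0, -68.3, 65.6]
ee_rot: [0.709, 0.671, 0.149, 0.157]
wrist_force: [0.3, 0.5, -0.2]
width: 0.381
finger_force: 14.9
```

jog_arm([
  [0.2,[0.0006,0,-0.0015],[0,0,0]],
  [0.2,[0.0006,0,-0.0015],[0,0,0]],
  [0.7,[0.0006,0,-0.0015],[0,0,0]],
  [0.7,[0.0006,0,-0.0015],[0,0,0]],
  [0.7,[0.0006,0,-0.0015],[0,0,0]],
  [0.7,[0.0006,0,-0.0015],[0,0,0]],
  [0.7,[-0.008,0.0005,0.018],[0,0,0]],
  [0.7,[-0.025,0.0015,0.054],[0,0,0]],
  [0.7,[-0.042,0.0024,0.09],[0,0,0]],
  [0.7,[-0.06,0.0033,0.127],[0,0,0]],
  [0.7,[-0.06,0.0033,0.127],[0,0,0]],
])

```text
t: 12.12
ee_pos: [559.5, -65.7, 195.2]
ee_rot: [0.709, 0.67, 0.15, 0.16]
wrist_force: [1.3, -0.4, -0.7]
width: 0.696
finger_force: 0.0
```

```bash
python3 - <<'E'
from h import *
import pickle
st=manip.read_state();p=eyes.camera_params("wrist");im=eyes.snapshot("wrist");c=eyes.snapshot("scene")
pickle.dump((p,im,st,c),open("w4.pkl","wb"))
print(st["ee_pos"],st["width"],st["wrist_force"])
f=np.array([632,-69.5,42]);M=pocket()
for n,v in dict(p2=[-4,0,91],p2lo=[-22,0,91],p2hi=[14,0,91],p2n=[-4,26,91],p1=[-4,72,91],p3=[-4,-72,91]).items(): print(n,proj(p,f+M@v).round(1))
hsv=cv2.cvtColor(im,cv2.COLOR_RGB2HSV)
m=((hsv[...,2]>90)&(hsv[...,1]>120)&((hsv[...,0]<15)|(hsv[...,0]>170))).astype(np.uint8)*255
m=cv2.morphologyEx(m,cv2.MORPH_CLOSE,np.ones((5,5)))
for c in cv2.findContours(m,cv2.RETR_EXTERNAL,cv2.CHAIN_APPROX_NONE)[0]:
    if cv2.contourArea(c)>150: print(cv2.boundingRect(c))
# rotation needed to A
T=R.from_euler("z",57.5,degrees=True)*R.from_quat([1,0,0,0])
print("rotA",(T*R.from_quat(st["ee_rot"]).inv()).as_rotvec(degrees=True), (np.array([561,132.5,170])-st["ee_pos"]))
E
```

```text
[559.46720198 -65.68479651 195.22203563] 0.6962666153613437 [ 1.2711156  -0.41044505 -0.70788616]
p2 [[314.4 193.1]]
p2lo [[294.5 193.2]]
p2hi [[334.3 193.1]]
p2n [[314.3 164.8]]
p1 [[314.1 111. ]]
p3 [[314.7 265. ]]
(299, 305, 33, 18)
(298, 239, 35, 20)
(295, 165, 38, 23)
(295, 79, 40, 25)
rotA [  7.93771907  24.27444188 -28.79258443] [  1.53279802 198.18479651 -25.22203563]
```

Pocket 2's carton is at the predicted pixels and matches its neighbours. Next I go to spare A at (561,132.5).

jog_arm([
  [1,[0,0.04,0],[1.8,5.5,-6.5]],
  [1,[0,0.09,0],[3.6,11,-13]],
  [1,[0.001,0.14,0],[5.4,16.5,-19.5]],
  [1,[0.0015,0.198,-0.025],[7.9,24.3,-28.8]],
  [1,[0.0015,0.198,-0.04],[7.9,24.3,-28.8]],
  [1,[0.0015,0.198,-0.06],[7.9,24.3,-28.8]],
  [1,[0.0015,0.198,-0.06],[7.9,24.3,-28.8]],
])

```text
t: 13.1
ee_pos: [559.4, 131.4, 130.6]
ee_rot: [0.877, 0.481, -0.001, -0.002]
wrist_force: [-0.7, 0.2, 0.4]
width: 0.999
finger_force: 0.0
```

```bash
python3 - <<'E'
from h import *
import pickle
eyes.snapshot("side")
st=manip.read_state();p=eyes.camera_params("wrist");im=eyes.snapshot("wrist")
print(st["ee_pos"],st["ee_rot"],st["width"],np.degrees(2*np.arctan2(st["ee_rot"][1],st["ee_rot"][0])))
hsv=cv2.cvtColor(im,cv2.COLOR_RGB2HSV)
m=((hsv[...,2]>120)&(hsv[...,1]>22)&((hsv[...,0]<30)|(hsv[...,0]>170))).astype(np.uint8)*255
m=cv2.morphologyEx(m,cv2.MORPH_CLOSE,np.ones((7,7)));m=cv2.morphologyEx(m,cv2.MORPH_OPEN,np.ones((5,5)))
print(proj(p,[561,132.5,91]))
for c in cv2.findContours(m,cv2.RETR_EXTERNAL,cv2.CHAIN_APPROX_NONE)[0]:
    if not 700<cv2.contourArea(c)<9000: continue
    P=np.array([onz(p,*q,91)[:2] for q in c[:,0,:]],np.float32)
    r=cv2.minAreaRect(P);print(cv2.boundingRect(c),np.round(r[0],1),np.round(r[1],1),round(r[2],1))
E
```

```text
[560.05722795 131.65268651 132.04544392] [ 8.76793478e-01  4.80863331e-01 -5.80206895e-04 -1.82113514e-03] 1.0024664267160852 57.48372022708157
[[318.54425254 204.74730261]]
(241, 368, 66, 32) [430.1   5.9] [36.3 61.4] 57.7
(20, 268, 59, 27) [329.2 198.6] [23.9 47.9] 51.1
(100, 253, 81, 71) [398.3 158.6] [81.4 49.6] 17.7
(298, 172, 45, 63) [562.4 132.5] [51.7 34.9] 57.5
(84, 161, 99, 67) [444.6 217.8] [52.6 72.8] 62.1
(517, 32, 41, 61) [751.9 138.7] [12.1 53.2] 10.4
```

jog_arm([
  [1,[0.0015,0.001,-0.04],[0,0,0]],
  [1,[0.0015,0.001,-0.08],[0,0,0]],
  [1,[0.0015,0.001,-0.105],[0,0,0]],
  [1,[0.0015,0.001,-0.105],[0,0,0]],
  [0.2,[0.0015,0.001,-0.105],[0,0,0]],
  [0.2,[0.0015,0.001,-0.105],[0,0,0]],
  [0.2,[0.0015,0.001,-0.105],[0,0,0]],
  [0.2,[0.0015,0.001,-0.105],[0,0,0]],
  [0.2,[0.0015,0.001,-0.105],[0,0,0]],
  [0.2,[0.0015,0.001,-0.105],[0,0,0]],
  [0.2,[0.0015,0.001,-0.105],[0,0,0]],
  [0.2,[0.0015,0.001,-0.105],[0,0,0]],
], grip_force=15)

```text
t: 14.7
ee_pos: [562.0, 134.0, 27.5]
ee_rot: [0.877, 0.481, -0.0, -0.002]
wrist_force: [0.1, -0.1, -0.2]
width: 0.381
finger_force: 14.9
```

```bash
python3 - <<'E'
from h import *
st=manip.read_state();print(st["ee_pos"],st["width"],st["finger_force"])
for z in(170,100): print(goal([620,-285.3,42],-1,0,z+st["ee_pos"][2]*0))
E
```

```text
[561.96419037 134.01959947  27.48021815] 0.3813531497916786 14.905690848827362
(array([ 547.4, -281.2,  195.6]), array([-0.0146, -0.4153,  0.1682]), array([ -7.9, -24.3,  28.8]))
(array([ 576.9, -282.9,  132.2]), array([ 0.0149, -0.4169,  0.1047]), array([ -7.9, -24.3,  28.8]))
```

jog_arm([
  [0.2,[0,0,0.05],[0,0,0]],
  [0.2,[0,0,0.11],[0,0,0]],
  [0.2,[0,-0.01,0.168],[0,0,0]],
  [0.2,[-0.006,-0.065,0.18],[-1,-3,4]],
  [0.2,[-0.012,-0.12,0.18],[-2,-7,8]],
  [0.2,[-0.013,-0.175,0.18],[-3.3,-10,12]],
  [0.2,[-0.0145,-0.23,0.18],[-4.4,-13.5,16]],
  [0.2,[-0.0145,-0.285,0.18],[-5.5,-17,20]],
  [0.2,[-0.0145,-0.34,0.178],[-6.6,-20.5,24]],
  [0.2,[-0.0145,-0.395,0.173],[-7.9,-24.3,28.8]],
  [0.2,[-0.0145,-0.414,0.168],[-7.9,-24.3,28.8]],
  [0.2,[-0.0145,-0.414,0.168],[-7.9,-24.3,28.8]],
])

```text
t: 16.2
ee_pos: [546.5, -281.9, 194.8]
ee_rot: [0.711, 0.67, 0.149, 0.157]
wrist_force: [0.3, 0.7, 0.5]
width: 0.378
finger_force: 14.9
```

```bash
python3 - <<'E'
from h import *
st=manip.read_state();print(st["ee_pos"],st["width"],st["joint_pos"].round(2))
print(goal([620,-285.3,42],-1,1.3,102))
E
```

```text
[ 546.52868346 -281.9128007   194.78046202] 0.3783164255421162 [ 1.17  0.22 -0.7   1.96 -0.08  0.62  0.51]
(array([ 576.1, -281.5,  134. ]), array([ 0.0296,  0.0004, -0.0608]), array([-0.1,  0. ,  0.2]))
```

jog_arm([
  [0.2,[0.012,0,-0.025],[0,0,0]],
  [0.2,[0.024,0,-0.05],[0,0,0.2]],
  [0.2,[0.0296,0.0004,-0.061],[0,0,0.2]],
  [0.2,[0.0296,0.0004,-0.061],[0,0,0.2]],
  [0.2,[0.0296,0.0004,-0.061],[0,0,0.2]],
])

```text
t: 16.82
ee_pos: [577.3, -279.6, 135.5]
ee_rot: [0.708, 0.672, 0.149, 0.158]
wrist_force: [-0.1, 0.3, -0.4]
width: 0.38
finger_force: 14.9
```

```bash
python3 - <<'E'
from h import *
import pickle
eyes.snapshot("side")
st=manip.read_state();p=eyes.camera_params("wrist");im=eyes.snapshot("wrist");s=eyes.snapshot("scene")
pickle.dump((p,im,st),open("w5.pkl","wb"))
print(st["ee_pos"],goal([620,-285.3,42],-1,1.3,102))
g=cv2.cvtColor(im,cv2.COLOR_RGB2GRAY)
f=np.array([620,-285.3,42]);M=pocket();T=R.from_quat(st["ee_rot"])
for n,v in dict(outN=[0,33,48],inN=[0,30,48],lo=[-25,33,48],hi=[25,33,48],loin=[-22,30,48],hiin=[22,30,48],p4far=[0,42,48],st4=[-4,46,91],outFar=[0,-33,48]).items(): print(n,proj(p,f+M@v).round(1))
for y in(18,-18): print("bottom near",proj(p,st["ee_pos"]+T.apply([26-1.3,y,27.5])).round(1),"top",proj(p,st["ee_pos"]+T.apply([26-1.3,y,-63.5])).round(1))
for u in(300,312,325,338): print("col",u,"v145..",g[145:190,u].tolist())
for v in(168,174): print("row",v,"u280..",g[v,280:362].tolist())
o=np.zeros((580,800,3),np.uint8);o[:,:464]=cv2.resize(im[130:275,260:376],None,fx=4,fy=4,interpolation=cv2.INTER_CUBIC)
o[:400,464:]=cv2.resize(s[170:290,350:450],(336,400),interpolation=cv2.INTER_CUBIC)
cv2.imwrite("pics/g5.png",o[:,:,::-1])
E
```

```text
[ 577.2178278  -279.80359382  135.56980989] (array([ 576.1, -281.5,  134. ]), array([-0.001 , -0.0016, -0.0014]), array([ 0. ,  0.1, -0.2]))
outN [[317.3 165.9]]
inN [[317.3 169.6]]
lo [[286.6 165.9]]
hi [[348. 166.]]
loin [[290.4 169.5]]
hiin [[344.3 169.6]]
p4far [[317.4 154.9]]
st4 [[311.5 158.9]]
outFar [[317.2 240.9]]
bottom near [[342.4 179.8]] top [[355.5 222.8]]
bottom near [[293.7 179.8]] top [[280.8 222.9]]
col 300 v145.. [194, 178, 168, 145, 137, 129, 131, 129, 131, 129, 128, 129, 117, 84, 68, 71, 73, 70, 69, 70, 75, 82, 85, 81, 72, 79, 85, 81, 83, 84, 83, 82, 81, 81, 84, 81, 72, 72, 72, 77, 75, 70, 75, 71, 71]
col 312 v145.. [206, 206, 208, 204, 207, 209, 206, 206, 212, 210, 193, 152, 121, 89, 73, 72, 72, 71, 75, 72, 75, 99, 116, 115, 90, 82, 84, 86, 88, 84, 84, 85, 83, 83, 85, 82, 74, 76, 73, 76, 71, 75, 74, 75, 74]
col 325 v145.. [130, 143, 171, 192, 206, 210, 210, 213, 212, 211, 212, 213, 204, 130, 77, 75, 78, 74, 77, 77, 79, 99, 117, 116, 92, 83, 86, 86, 87, 85, 86, 89, 86, 84, 85, 90, 97, 101, 99, 101, 100, 99, 104, 101, 103]
col 338 v145.. [108, 104, 92, 87, 85, 87,
[... 237 characters left out ...]
 77, 79, 80, 78, 79, 79, 79, 76, 81, 78, 80, 78, 88, 98, 107, 112, 114, 115, 113, 113, 115, 114, 115, 115, 113, 114, 115, 115, 115, 117, 115, 115, 113, 116, 117, 115, 115, 117, 116, 115, 116, 116, 117, 118, 116, 116, 119, 118, 117, 117, 117, 116, 101, 90, 94, 104, 123, 151, 196, 221, 222, 220, 221, 226, 226, 226, 226, 227, 227, 226]
row 174 u280.. [126, 127, 126, 130, 130, 123, 106, 88, 81, 80, 77, 77, 81, 92, 94, 91, 86, 86, 83, 82, 84, 82, 83, 84, 83, 83, 82, 85, 87, 83, 86, 85, 84, 85, 85, 85, 84, 86, 87, 87, 85, 86, 86, 85, 87, 85, 86, 86, 86, 85, 86, 87, 88, 88, 88, 86, 89, 90, 87, 89, 88, 82, 81, 72, 74, 80, 91, 106, 129, 161, 203, 221, 222, 220, 221, 226, 226, 226, 226, 225, 226, 224]
```

View pics/g5.png

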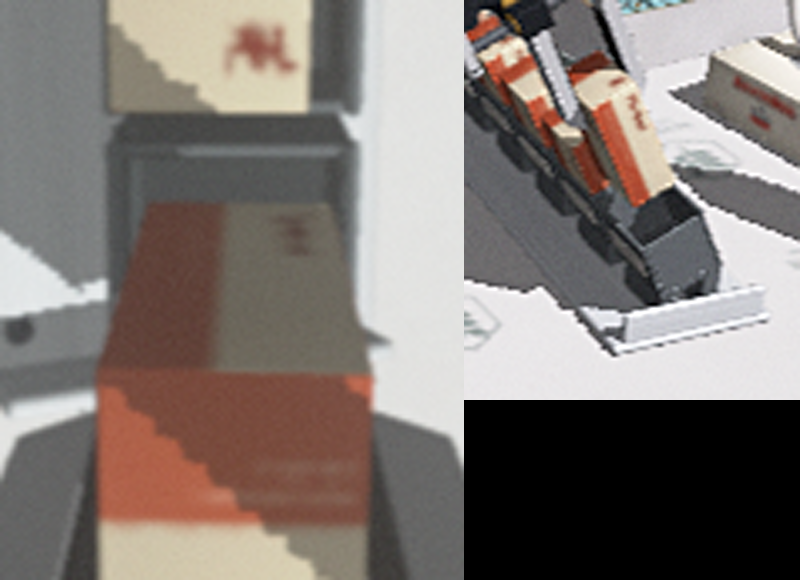

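The rim edges match the prediction within 0.5 px, and the carton's bottom edge at v 181 is inside the mouth with even margins at u 294–342. Inserting.

jog_arm([
  [0.2,[0.003,-0.001,-0.01],[0,0,0]],
  [0.2,[0.007,-0.0011,-0.019],[0,0,0]],
  [0.2,[0.011,-0.0013,-0.028],[0,0,0]],
  [0.2,[0.015,-0.0016,-0.037],[0,0,0]],
  [0.2,[0.019,-0.0018,-0.046],[0,0,0]],
  [0.2,[0.023,-0.002,-0.054],[0,0,0]],
  [0.2,[0.0265,-0.0022,-0.061],[0,0,0]],
  [0.2,[0.0285,-0.0023,-0.065],[0,0,0]],
  [0.2,[0.0297,-0.0024,-0.0675],[0,0,0]],
  [0.2,[0.0303,-0.0025,-0.0688],[0,0,0]],
  [0.2,[0.0306,-0.0025,-0.0695],[0,0,0]],
  [0.2,[0.0306,-0.0025,-0.0695],[0,0,0]],
])

```text
t: 18.48
ee_pos: [608.2, -282.1, 66.0]
ee_rot: [0.708, 0.672, 0.15, 0.158]
wrist_force: [-4.7, 2.4, 9.7]
width: 0.377
finger_force: 15.0
```

Floor contact is about 11 N along the axis, so I release and back out.

jog_arm([
  [0.7,[0,0,0],[0,0,0]],
  [0.7,[0,0,0],[0,0,0]],
  [0.7,[0,0,0],[0,0,0]],
  [0.7,[0,0,0],[0,0,0]],
  [0.7,[-0.008,0.0005,0.018],[0,0,0]],
  [0.7,[-0.025,0.0015,0.054],[0,0,0]],
  [0.7,[-0.042,0.0024,0.09],[0,0,0]],
  [0.7,[-0.06,0.0033,0.127],[0,0,0]],
  [0.7,[-0.07,0.06,0.17],[0,0,0]],
  [0.7,[-0.08,0.11,0.2],[0,0,0]],
  [0.7,[-0.08,0.15,0.2],[0,0,0]],
  [0.7,[-0.08,0.15,0.2],[0,0,0]],
])

```text
t: 19.98
ee_pos: [527.5, -129.2, 266.3]
ee_rot: [0.706, 0.674, 0.149, 0.158]
wrist_force: [-0.1, -0.6, 0.4]
width: 0.698
finger_force: 0.0
```

```bash
python3 - <<'E'
from h import *
eyes.snapshot("side")
st=manip.read_state();p=eyes.camera_params("wrist");im=eyes.snapshot("wrist")
print(st["ee_pos"],st["width"],st["wrist_force"])
M=pocket()
hsv=cv2.cvtColor(im,cv2.COLOR_RGB2HSV)
m=((hsv[...,2]>90)&(hsv[...,1]>120)&((hsv[...,0]<15)|(hsv[...,0]>170))).astype(np.uint8)*255
m=cv2.morphologyEx(m,cv2.MORPH_CLOSE,np.ones((5,5)))
for c in cv2.findContours(m,cv2.RETR_EXTERNAL,cv2.CHAIN_APPROX_NONE)[0]:
    if cv2.contourArea(c)>150: print(cv2.boundingRect(c))
for k in range(5):
    f=np.array([636-4*k,2.5-71.9*k,42]); print(k+1,[proj(p,f+M@v)[0].round().tolist() for v in([-22,26,91],[14,26,91],[-22,-26,91])])
print("C",proj(p,[427,226,91]))
o=cv2.resize(im,(800,500));cv2.imwrite("pics/end.png",o[:,:,::-1])
E
```

```text
[ 527.43023535 -131.15675261  265.91262413] 0.7046337163500601 [-0.16255888 -0.38699489  0.31352886]
(297, 272, 27, 16)
(298, 217, 29, 17)
(297, 156, 31, 18)
(295, 89, 32, 19)
(296, 12, 34, 21)
1 [[293.0, 11.0], [330.0, 11.0], [294.0, 67.0]]
2 [[294.0, 88.0], [329.0, 88.0], [295.0, 138.0]]
3 [[295.0, 156.0], [328.0, 156.0], [296.0, 201.0]]
4 [[296.0, 218.0], [327.0, 218.0], [297.0, 258.0]]
5 [[297.0, 273.0], [326.0, 273.0], [297.0, 310.0]]
C [[  57.46003627 -305.71568958]]
```

All five cartons sit at their predicted pixels within 1–3 px, and the arm is clear.

```bash
python3 -c "
from cell import manip
print(manip.job_done())"
```

```text
the job is handed in; nothing more can be done
None
```

I put one spare carton in each of the two empty pockets (second and fifth from the left) and handed the job in at about 20 s of the 61 s. In the last wrist picture all five tops were within 3 px of the fully seated position; I did not recheck the third spare or the timer at the end.

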